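# Snap the retaining clip onto the pump drive's spindle

## Task

The belt pulley is back on the wine pump's drive, and now its orange retaining clip has to go on. Take the clip from the bench, lay it flat on the pulley's face in front of the spindle with its open mouth towards the spindle, and let go of it; then push it from behind, along the flats of the spindle's neck, until it has snapped fully home. The drive is still slack on its slide rails and gives way before it stands firm, so push by feel: stop when the clip is home, do not ram it, and leave the oil can, the spanner and the screwdriver alone.

Things in the scene. Friction and masses are not known exactly. Their poses are not given: they have to be found in the camera images.
- clip_mid (a point): Orange spring clip, a flat U lying on the bench, 43 mm long, 9 mm thick, 45 g. Point: centre of its bore, 4.5 mm above its underside; x points out of the open mouth, z up. Its two arms are parallel outside, 33 mm over their outer faces from x = -11 to +12 mm: grasp it there from above. The arms are the spring: squeezed across them it cannot open, so it snaps on only when let go and pushed.
- clip_back (a point): Middle of the clip's flat back, the outer face 18 mm wide and 9 mm high at x = -20 mm from clip_mid, half-way up: the place to push it, towards its mouth. Same axes as clip_mid.
- clip_mouth (a point): Middle of the clip's open mouth, between the flared tips, 23 mm ahead of clip_mid (tips 40 mm apart outside, 31 mm inside). Behind the flares, at x = +12 mm from clip_mid, two noses narrow the way in to 13 mm; behind them the bore is 26 mm long and 19.5 mm wide.
- pulley_face (a point): Point on the pulley's flat upper face, 46 mm in front of the spindle (at x = -46 mm from groove): there is room to lay the clip here. The iron belt pulley with a bright turned face, 148 mm across, lies flat on top of the blue drive; its face is 97 mm above the bench. The grey motor behind it stays lower than the face. Axes as for groove.
- groove (a point): Centre of the spindle's neck, level with the pulley's face; x runs along the rails from the robot's side to the motor. The neck is 26 mm long along x with rounded ends, has two flats 18 mm apart parallel to x, and is 12.5 mm high; over it is a round head 32 mm across, its top 24 mm above the face. Clip home = clip_mid straight above this point, long axis along x, lying on the face under the head.
- spindle_head (a point): Top centre of the spindle's round head. How the clip goes on: about 7 to 15 N opens it over the near end of the neck, then it slides some 10 mm along the flats against 2 to 6 N, jumps the last 8 mm home by itself and stops dead. On the spindle the fingers must never press it with more than 30 N.
- motor (a point): Top of the grey motor behind the blue gearbox, 85 mm behind the spindle (x = +85 mm from groove). The drive stands slack on two dark slide rails that are screwed down: it slides along its x, 50 mm between two stops, against about 4 N and stays where it is left. Where in this travel it starts differs and is not told; a pushed clip takes it along to its stop first.
- clip_left (a joint): Opening of the clip's left arm (the arm on its +y side), rad: 0 at rest, about 0.09 when it is on the flats of the neck, 0 again when snapped home.
- clip_right (a joint): The same for the right arm, on the clip's -y side.
- oil_can_mid (a point): Dark green bench oil can, 67 mm across and 142 mm high with its spout, standing; point on its axis 60 mm up. Leave it alone.
- spanner_mid (a point): Open-ended spanner lying flat, 191 x 33 x 6 mm, long axis along its y; its centre. Leave it alone.
- screwdriver_mid (a point): Small screwdriver with a red handle lying flat, 155 mm long along its y, 21 mm thick; its centre. Leave it alone.

How it is judged:
By the outcome, as a careful person would: the job done as asked, in the order asked, and still so for the second after the job is handed in, with the robot touching nothing.
It also fails if it takes over 51 s, if anything falls off the work surface, if the arm or the gripper's body presses on something with over 40 N, if the wrist force passes 120 N, or if a joint passes its speed limit or range.

## Robot

A 7-joint arm with a two-finger parallel gripper is mounted at the origin on a cart in front of the work surface, level with it; the furniture and walls round the work are solid. World frame = base frame: x ahead of the robot, y to its left, z up, the work surface at z = 0. Lengths are in m, angles in rad, forces in N, time in s.
With the tool pointing down it reaches from about 0.4 to 0.85 m from the base axis. Payload 4.5 kg.
Tool frame: the origin (TCP) lies at the very end of the fingers, on their centre line; the grasp point (between the pads) lies 19 mm behind it (r.pinch_z is the distance from the TCP to the grasp point, in m); z points along the fingers, y is the line along which they close (so a half turn about z gives the same grasp; the last joint's range is limited). The gripper opens to 88 mm and grips with 3 to 60 N. Pads are 18 mm wide; open, the fingers measure 123 mm over their backs; the gripper's body (75 mm by 187 mm) begins 45 mm behind the grasp point.
Start: joints at [1.301, 0.689, -0.195, 1.565, 0.157, 0.902, -0.215], TCP at [0.187, -0.596, 0.239] pointing down, gripper open.
Joint ranges: [-3.01, 3.01], [-0.46, 2.08], [-1.47, 1.51], [0.13, 2.56], [-1, 4.14], [0.04, 2.09], [-2.66, 2.66]. Speed limits (rad/s): [2.57, 2.57, 3.14, 3.14, 3.14, 3.14, 3.14].

## Interface

Orientations are given as a unit quaternion [x, y, z, w].
In Python, from plant import r, cams gives the robot as it stands.
- The arm moves only by the shell command python3 -m pendant 'ROWS' [FORCE]. ROWS is JSON, a list of rows, each a list of 3 entries, a list of its own where there are three numbers: the closure, from -1 (fully open) to 1 (shut), then the shift along the tool's x, y, z in mm, then the turn, a rotation vector about the tool's x, y, z in degrees. A call has 1 to 8 rows; each row shifts and turns the commanded pose from where the row before left it, along the tool's axes as they then stand; what a row does not reach is not made up. A row lasts 1/8 s, in which the tool goes at most 62.5 mm and 10.7 degrees, less where a joint would pass 70% of its speed; a pose out of reach is approached as far as the arm can. A call with a gripper value outside its range is refused whole. The fingers move at their own pace and stop on an object; FORCE is the grip in N (left out, the last holds). Time passes only in rows, so rows that do not move let the fingers close. It gives the time, the measured TCP pose, the force, the opening and the grip force at its end, in the units of the state.
- r.get_state(): the state, without advancing time (a new reading comes with each control period).
- cams.snapshot(name): name is "scene" or "top" or "wrist"; returns a dict with "img" (384x512x3 uint8, red, green, blue), "camera_matrix" (3x3 intrinsics, pixels), "camera_from_world" (4x4, takes a point from world to camera coordinates); the wrist camera has in their place "tool_from_camera" (4x4, takes a point from camera to tool coordinates, whose origin is the TCP and whose axes are the flange's). Camera axes: x right, y up, looking along -z (the intrinsics and any distortion apply to the point x, -y, -z); pixel columns grow to the right and rows downward; lengths in m; the calibration is good to about 2 mm. The wrist camera is an equidistant fisheye: a pixel r from the principal point sees the ray r / f radians off the axis. A picture is of the moment at which its call begins: read the wrist's pose just before it. There is no depth.
- r.finish_job(): hands the job in; it is judged then, once.
The state is a dict: "clock": time; "q": joint angles; "qd": joint speeds; "joint_torque": joint torques, N m; "tool_pos": TCP position; "eef_rot": TCP orientation; "contact_force": force on the tool from outside, world axes, zero at the start; "moment": the same for the moment, N m; "opening": opening from 0.0 (shut) to 1.0 (fully open); "finger_force": force on a finger pad.
Only numpy, scipy, OpenCV 4.12 (cv2) and the standard library are available. Lean on these libraries where they do the work, as an engineer would, in place of code of your own. Each camera call takes 0.05 s, during which the arm holds its last target. There are 200 camera calls.

## Working session

There is one attempt and no reset: what is moved stays moved. The work goes in short steps, Python scripts to look and compute and a shell command to move; the robot and the scene stay as the last step left them, time stands still between calls to the robot, and variables do not carry over. Pictures are saved under pics/ and viewed, at most 10 in all, crops included, and the job is handed in when it is done.

```bash
ls; mkdir -p pics; cat > h.py <<'E'
import numpy as np, cv2, json
from plant import r, cams
from scipy.spatial.transform import Rotation as R
def snap(n):
    st=r.get_state(); s=cams.snapshot(n); s['st']=st; return s
def save(s,f,crop=None,scale=1):
    im=s['img'][:,:,::-1]
    if crop: a,b,c,d=crop; im=im[b:d,a:c]
    if scale!=1: im=cv2.resize(im,None,fx=scale,fy=scale,interpolation=cv2.INTER_CUBIC)
    cv2.imwrite('pics/'+f,im)
def ray(s,u,v):
    K=np.array(s['camera_matrix'])
    x=(u-K[0,2])/K[0,0]; y=(v-K[1,2])/K[1,1]
    if 'camera_from_world' in s:
        d=np.array([x,-y,-1.]); T=np.linalg.inv(np.array(s['camera_from_world']))
    else:
        th=np.hypot(x,y); k=np.sin(th)/max(th,1e-9)
        d=np.array([x*k,-y*k,-np.cos(th)])
        T=np.eye(4);T[:3,:3]=R.from_quat(s['st']['eef_rot']).as_matrix();T[:3,3]=s['st']['tool_pos']
        T=T@np.array(s['tool_from_camera'])
    return T[:3,3],T[:3,:3]@d
def at(s,u,v,z):
    o,d=ray(s,u,v); return o+d*(z-o[2])/d[2]
E
python3 - <<'E'
from h import *
for n in ['top','scene']:
    s=snap(n); save(s,n+'0.png')
    print({k:(np.round(v,4).tolist() if k!='img' else 0) for k,v in s.items() if k!='st'})
st=r.get_state(); print({k:np.round(v,3).tolist() for k,v in st.items()}, r.pinch_z)
E
```

```text
pics
{'img': 0, 'camera_matrix': [[392.5776, 0.0, 258.7652], [0.0, 392.5776, 192.0568], [0.0, 0.0, 1.0]], 'camera_from_world': [[0.0212, -0.9996, 0.02, 0.0045], [0.9821, 0.0246, 0.1867, -0.5146], [-0.1871, 0.0157, 0.9822, -0.9273], [0.0, 0.0, 0.0, 1.0]]}
{'img': 0, 'camera_matrix': [[442.9466, 0.0, 254.5064], [0.0, 442.9466, 195.9094], [0.0, 0.0, 1.0]], 'camera_from_world': [[-0.822, -0.5694, 0.0148, 0.4074], [0.4146, -0.5803, 0.7009, -0.2637], [-0.3905, 0.5823, 0.7131, -1.1353], [0.0, 0.0, 0.0, 1.0]]}
{'clock': 0.1, 'q': [1.301, 0.69, -0.195, 1.566, 0.157, 0.902, -0.215], 'qd': [-0.0, -0.004, 0.002, -0.002, -0.0, 0.001, -0.001], 'joint_torque': [-0.003, -52.85, -1.272, -15.384, -0.053, 0.002, 0.0], 'tool_pos': [0.187, -0.596, 0.238], 'eef_rot': [0.988, 0.151, -0.0, -0.001], 'contact_force': [-0.357, -0.534, 0.188], 'moment': [-0.053, -0.037, 0.001], 'finger_force': 0.0, 'opening': 1.003} 0.0187
```

View pics/top0.png

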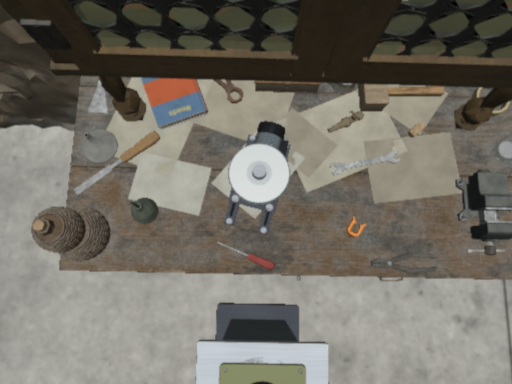

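View pics/scene0.png

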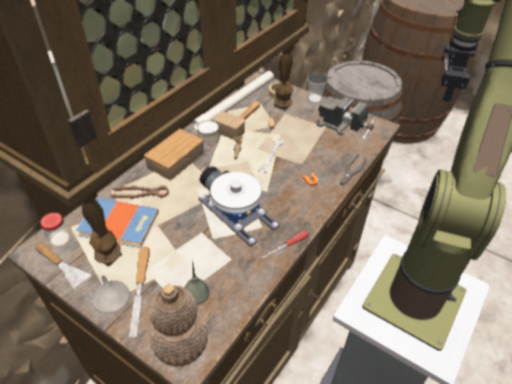

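The top view shows the clip at about (356,228), the pulley at (260,172) and the motor at (270,132). The oil can is at (143,210), the screwdriver at (250,257) and the spanner at (367,163).

```bash
python3 - <<'E'
from h import *
s=snap('top'); im=s['img']
hsv=cv2.cvtColor(im,cv2.COLOR_RGB2HSV)
m=(cv2.inRange(hsv,(8,170,130),(22,255,255)));m[:, :330]=0;m[:,385:]=0;m[:205]=0;m[250:]=0
v,u=np.nonzero(m);print(len(u),u.mean(),v.mean()); print(at(s,u.mean(),v.mean(),.007))
P=np.array([at(s,a,b,.007)[:2] for a,b in zip(u,v)])
c=P.mean(0);w,V=np.linalg.eigh(np.cov((P-c).T));print(np.sqrt(w),V)
# pulley: bright, low sat
g=cv2.inRange(hsv,(0,0,185),(180,45,255)); g[:, :220]=0;g[:,300:]=0;g[:130]=0;g[215:]=0
n,l,stt,cen=cv2.connectedComponentsWithStats(g);i=1+stt[1:,4].argmax()
cs,_=cv2.findContours((l==i).astype('uint8'),0,1);e=cv2.fitEllipse(cv2.convexHull(max(cs,key=len)));print(stt[i],e,at(s,*e[0],.097))
for n,p in dict(head=(260,171.5,.121),motor=(270,132,.08),r1=(232,221,.02),r2=(264,229,.02)).items(): print(n,at(s,*p))
a=im[200:255,325:390];b=im[120:240,215:310]
cv2.imwrite('pics/c1.png',np.hstack([cv2.resize(a,(420,355),interpolation=2),cv2.resize(b,(281,355),interpolation=2)])[:,:,::-1])
E
```

```text
58 353.6034482758621 228.63793103448276
[ 0.43297046 -0.22906358  0.007     ]
[0.01073276 0.01209155] [[-0.03140733 -0.99950667]
 [-0.99950667  0.03140733]]
[ 229  144   60   58 2556] ((258.6705627441406, 172.88430786132812), (57.69905471801758, 59.46880340576172), 95.43408203125) [0.55152321 0.01837196 0.097     ]
head [0.54910614 0.01570821 0.121     ]
motor [ 0.66038476 -0.00772422  0.08      ]
r1 [0.44380606 0.08180875 0.02      ]
r2 [0.42550962 0.0007647  0.02      ]
```

View pics/c1.png

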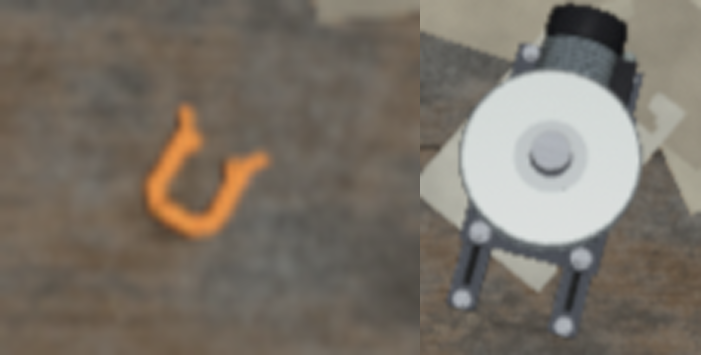

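The clip's mouth points up and right in the image, away from the robot and turned about -28°. The rails run up and slightly right, about -15°. Next I work out the headings and the first move.

```bash
cat >> h.py <<'E'
def go(p,yaw=None,st=None):
    st=st or r.get_state(); M=R.from_quat(st['eef_rot']); d=M.inv().apply(np.array(p)-st['tool_pos'])*1000
    print('shift mm',d.round(1))
    if yaw is not None:
        Rt=R.from_matrix(np.array([[np.cos(yaw),np.sin(yaw),0],[np.sin(yaw),-np.cos(yaw),0],[0,0,-1]]))
        print('turn deg',np.degrees((M.inv()*Rt).as_rotvec()).round(1))
E
python3 - <<'E'
from h import *
s=snap('top'); k=6.46
mo=at(s,325+226/k,200+135/k,.0045);ba=at(s,325+180/k,200+220/k,.0045)
d=mo-ba;print(mo,ba,np.linalg.norm(d),np.degrees(np.arctan2(d[1],d[0])),ba+d*20/43)
f=lambda u,v,z:at(s,215+u/2.96,120+v/2.96,z)
for p,q in [((463,298),(530,53)),((564,325),(640,65))]:
    p=(p[0]-420,p[1]);q=(q[0]-420,q[1])
    e=f(*q,.02)-f(*p,.02);print(e,np.degrees(np.arctan2(e[1],e[0])))
print('face',f(130,158,.097),'head',f(131,150,.121))
go([*(ba+d*20/43)[:2],.16],np.radians(-28))
E
```

```text
[ 0.4535707  -0.24671836  0.0045    ] [ 0.41929726 -0.22747862  0.0045    ] 0.03930440660001142 -29.30811066254135 [ 0.4352384  -0.23642733  0.0045    ]
[ 0.21959003 -0.05171076  0.        ] -13.251030668853522
[ 0.23218223 -0.0631064   0.        ] -15.20548959392117
face [0.55033022 0.01775501 0.097     ] head [0.55102802 0.01747395 0.121     ]
shift mm [ 344.6 -268.7   78.5]
turn deg [-0.1  0.  45.4]
```

```bash
python3 -m pendant '[[-1,[43,-34,10],[0,0,0]],[-1,[43,-34,10],[0,0,0]],[-1,[43,-34,10],[0,0,0]],[-1,[43,-34,10],[0,0,0]],[-1,[43,-34,10],[0,0,0]],[-1,[43,-34,10],[0,0,0]],[-1,[43,-34,10],[0,0,0]],[-1,[43,-34,10],[0,0,0]]]'
python3 -m pendant '[[-1,[0,0,0],[0,0,9]],[-1,[0,0,0],[0,0,9]],[-1,[0,0,0],[0,0,9]],[-1,[0,0,0],[0,0,9]],[-1,[0,0,0],[0,0,9]],[-1,[0,0,0],[0,0,0]]]'
python3 - <<'E'
from h import *
s=snap('wrist'); save(s,'w1.png')
print(s['camera_matrix'],np.round(s['tool_from_camera'],3)); go([.4352,-.2364,.16],np.radians(-29.3))
E
```

```text
clock: 1.2
tool_pos: [0.4349, -0.2325, 0.1584]
eef_rot: [0.988, 0.151, 0.0, 0.0]
contact_force: [0.9, -0.7, -1.0]
opening: 1.002
finger_force: 0.0
clock: 1.95
tool_pos: [0.434, -0.2338, 0.1587]
eef_rot: [0.971, -0.238, -0.0, 0.0]
contact_force: [-0.2, 0.1, -0.6]
opening: 1.0
finger_force: 0.0
[[297.31863964   0.         251.60389434]
 [  0.         297.31863964 190.24301319]
 [  0.           0.           1.        ]] [[ 0.     0.954  0.3    0.077]
 [ 1.     0.    -0.    -0.   ]
 [-0.     0.3   -0.954 -0.146]
 [ 0.     0.     0.     1.   ]]
shift mm [ 2.3  1.7 -1.3]
turn deg [0.  0.  1.9]
```

View pics/w1.png

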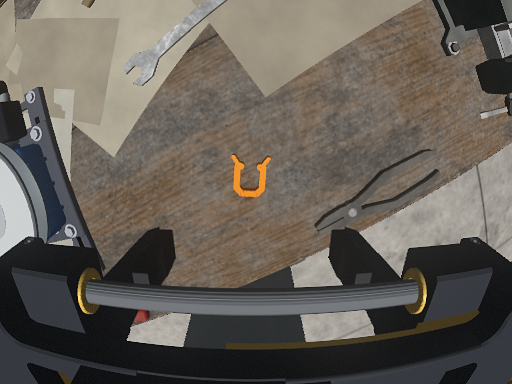

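The wrist view shows the clip from its tips at (235,157) and (269,158) to its back at (250,195), nearly aligned with the tool. I'll segment it for a better fit.

```bash
cat >> h.py <<'E'
def clip(s,z,box=None):
    # outline of the orange clip at height z: returns clip_mid xy, yaw
    hsv=cv2.cvtColor(s['img'],cv2.COLOR_RGB2HSV); m=cv2.inRange(hsv,(6,150,90),(24,255,255))
    if box: q=np.zeros_like(m); q[box[1]:box[3],box[0]:box[2]]=1; m=m*q
    n,l,t,_=cv2.connectedComponentsWithStats(m); i=1+t[1:,4].argmax()
    v,u=np.nonzero(l==i); P=np.array([at(s,a,b,z)[:2] for a,b in zip(u,v)])
    from scipy.optimize import minimize
    g=np.zeros((90,90),np.uint8) # template, 0.5mm? outline in mm, x right, origin 45,45
    k=4; T=np.zeros((80*k,80*k),np.uint8); o=lambda a:(np.array(a)*k+40*k).astype(int)
    out=[(-20,-9),(-20,9),(-11,16.5),(12,16.5),(23,20),(23,15.5),(12,6.5),(12,9.75),(-13,9.75),(-13,-9.75),(12,-9.75),(12,-6.5),(23,-15.5),(23,-20),(12,-16.5),(-11,-16.5)]
    cv2.fillPoly(T,[o(out)],255); D=cv2.distanceTransform(255-T,2,5)/k
    tp=np.argwhere(T[::8,::8]>0)[:,::-1]*8/k-40
    from scipy.spatial import cKDTree
    tree=cKDTree(P*1000)
    def cost(p):
        c,sn=np.cos(p[2]),np.sin(p[2]); Rm=np.array([[c,-sn],[sn,c]])
        L=(P*1000-p[:2])@Rm; ij=np.clip((L*k+40*k).astype(int),0,80*k-1)
        a=D[ij[:,1],ij[:,0]]; b=tree.query(tp@Rm.T+p[:2])[0]
        return np.minimum(a,6).mean()**1+np.minimum(b,6).mean()
    c=P.mean(0)*1000; best=min((minimize(cost,[*c,y],method='Nelder-Mead',options=dict(initial_simplex=[[*c,y],[c[0]+6,c[1],y],[c[0],c[1]+6,y],[*c,y+.3]])) for y in np.arange(-3,3.2,.5)),key=lambda b:b.fun)
    print('clip px',len(u),u.min(),u.max(),v.min(),v.max(),'cost',round(best.fun,2),'mid',best.x[:2].round(1),'yaw',np.degrees(best.x[2]).round(1))
    return best.x[:2]/1000,best.x[2]
E
python3 - <<'E'
from h import *
s=snap('wrist'); p,y=clip(s,.007)
for uv in [(235,157),(269,158),(250,195)]: print(at(s,*uv,.0045))
go([*p,.03],y)
E
```

```text
clip px 670 231 270 155 196 cost 0.47 mid [ 432.2 -230.1] yaw -31.0
[ 0.45798246 -0.22699657  0.0045    ]
[ 0.44096688 -0.25753724  0.0045    ]
[ 0.4144234  -0.22170622  0.0045    ]
shift mm [ -3.3  -2.6 128.7]
turn deg [ 0.  -0.   3.6]
```

```bash
python3 -m pendant '[[-1,[-3.3,-2.6,30],[0,0,0]],[-1,[0,0,30],[0,0,3.6]],[-1,[0,0,30],[0,0,0]],[-1,[0,0,30],[0,0,0]],[-1,[0,0,15],[0,0,0]],[-1,[0,0,0],[0,0,0]]]' 15
python3 - <<'E'
from h import *
s=snap('wrist'); save(s,'w2.png'); p,y=clip(s,.007); go([*p,.003],y)
E
```

```text
clock: 2.8
tool_pos: [0.4318, -0.23, 0.0232]
eef_rot: [0.963, -0.269, -0.001, -0.0]
contact_force: [0.5, 0.0, -0.1]
opening: 1.003
finger_force: 0.0
clip px 1989 217 286 193 260 cost 0.44 mid [ 432.4 -230.3] yaw -31.3
shift mm [ 0.2 -0.  20.9]
turn deg [-0.   0.   0.2]
```

```bash
python3 -m pendant '[[-1,[0,0,15],[0,0,0]],[-1,[0,0,5.5],[0,0,0]],[1,[0,0,0],[0,0,0]],[1,[0,0,0],[0,0,0]],[1,[0,0,0],[0,0,0]],[1,[0,0,0],[0,0,0]],[1,[0,0,0],[0,0,0]],[1,[0,0,0],[0,0,0]]]' 15
python3 - <<'E'
from h import *
print(np.array(r.get_state()['tool_pos']).round(4)); print(r.get_state()['opening']*88)
E
```

```text
clock: 3.85
tool_pos: [0.4322, -0.2302, 0.0033]
eef_rot: [0.963, -0.269, 0.0, 0.0]
contact_force: [-0.2, -0.1, 0.3]
opening: 0.363
finger_force: 15.0
[ 0.4322 -0.2302  0.0033]
31.915049952382294
```

```bash
python3 -m pendant '[[1,[0,0,-20],[0,0,0]],[1,[0,0,-55],[0,0,0]],[1,[0,0,-50],[0,0,0]],[1,[0,0,-40],[0,0,-8.6]],[1,[0,0,0],[0,0,-8.6]],[1,[0,0,0],[0,0,0]]]'
python3 - <<'E'
from h import *
go([.506,.029,.165],np.radians(-14))
E
```

```text
clock: 4.6
tool_pos: [0.4321, -0.23, 0.1686]
eef_rot: [0.992, -0.123, 0.0, -0.0]
contact_force: [-0.6, 0.3, -0.8]
opening: 0.364
finger_force: 15.0
shift mm [   8.7 -269.2    3.7]
turn deg [-0.  -0.  -0.1]
```

```bash
python3 -m pendant '[[1,[2,-54,1],[0,0,0]],[1,[2,-54,1],[0,0,0]],[1,[2,-54,1],[0,0,0]],[1,[2,-54,1],[0,0,0]],[1,[1,-53,0],[0,0,0]],[1,[0,0,0],[0,0,0]]]'
python3 - <<'E'
from h import *
s=snap('wrist'); save(s,'w3.png'); clip(s,.17); go([.506,.029,.165],np.radians(-14))
E
```

```text
clock: 5.35
tool_pos: [0.5064, 0.0346, 0.1631]
eef_rot: [0.993, -0.119, -0.001, -0.001]
contact_force: [0.1, -0.5, -0.5]
opening: 0.364
finger_force: 15.0
clip px 2097 214 289 206 279 cost 0.28 mid [508.1  34.5] yaw -13.5
shift mm [ 0.9  1.9 -1.7]
turn deg [0.  0.1 0.1]
```

View pics/w3.png

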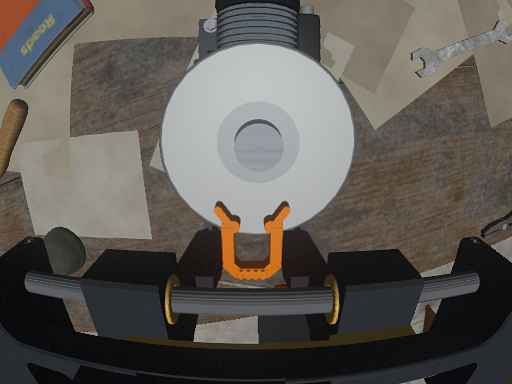

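The disc is centred near (258,138), with the head at (259,146) and the motor ribs at (216–300, 5–45). I'll fit the circles and take a crop of the motor for the heading.

```bash
python3 - <<'E'
from h import *
from scipy.optimize import least_squares
s=snap('wrist'); im=s['img']; g=cv2.GaussianBlur(cv2.cvtColor(im,cv2.COLOR_RGB2GRAY),(3,3),0).astype(float)
def circ(c,r0,r1,z,sgn,angs):
    pts=[]
    for a in np.radians(angs):
        rr=np.arange(r0,r1,.25); u=c[0]+rr*np.cos(a); v=c[1]+rr*np.sin(a)
        ok=(u>1)&(u<510)&(v>1)&(v<382); 
        if not ok.all(): continue
        pr=cv2.remap(g.astype('float32'),u[None].astype('float32'),v[None].astype('float32'),1)[0]
        d=np.diff(pr)*sgn; i=d.argmax(); pts.append(at(s,u[i],v[i],z)[:2])
    P=np.array(pts)
    f=least_squares(lambda p:np.hypot(*(P-p[:2]).T)-p[2],[*P.mean(0),.05],loss='soft_l1',f_scale=.0005)
    print(f.x.round(4),'res',np.abs(f.fun).mean().round(5)); return f.x
A=[*range(-60,46,3),*range(136,241,3)]
C=circ((258,138),85,108,.097,-1,A)
H=circ((259,146),18,32,.121,-1,range(20,161,4))
H=circ((259,146),18,34,.121,-1,[*range(-20,20,4),*range(160,200,4)])
for u,v,z in [(258,25,.08),(258,25,.07)]:
    m=at(s,u,v,z); print('motor',m, np.degrees(np.arctan2(m[1]-C[1],m[0]-C[0])))
a=cv2.resize(im[0:60,180:340],None,fx=4,fy=4,interpolation=2); b=cv2.resize(im[100:200,200:320],None,fx=3,fy=3,interpolation=2)
o=np.zeros((a.shape[0]+b.shape[0],640,3),np.uint8); o[:a.shape[0]]=a; o[a.shape[0]:,:b.shape[1]]=b
cv2.imwrite('pics/c2.png',o[:,:,::-1])
E
```

```text
[0.5501 0.02   0.0714] res 0.0002
[0.5556 0.0143 0.0202] res 0.0014
[0.5522 0.0171 0.0162] res 0.00134
motor [ 0.63602679 -0.00576844  0.08      ] -16.66084832330722
motor [ 0.63845031 -0.00658377  0.07      ] -16.714395786942582
```

View pics/c2.png

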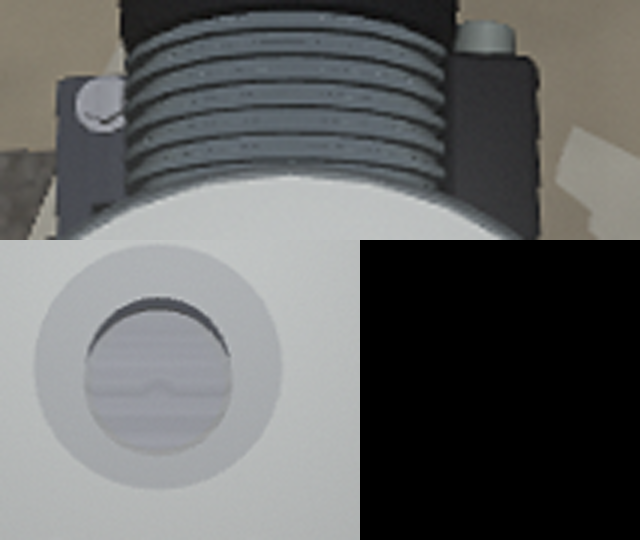

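The arm was still settling in the earlier frame. In this crop the head is centred at (252.7,146.7), the ring at (252.7,141.7) and the ribs at u≈251.3. I'll re-measure with the arm at rest.

```bash
python3 - <<'E'
from h import *
s=snap('wrist'); im=s['img']; print(np.round(s['st']['tool_pos'],4),np.abs(s['st']['qd']).max())
hsv=cv2.cvtColor(im,cv2.COLOR_RGB2HSV)
def blob(lo,hi,box,z,n):
    x0,y0,x1,y1=box;g=cv2.cvtColor(im,cv2.COLOR_RGB2GRAY)[y0:y1,x0:x1]
g=cv2.cvtColor(im,cv2.COLOR_RGB2GRAY)
print(g[142,195:310:3]); 
# rib edges per row
gx=cv2.Sobel(g,cv2.CV_32F,1,0)
for v in range(8,40,6): print(v,g[v,200:225:2],g[v,280:310:2])
hd=at(s,252.7,146.7,.121); rg=at(s,252.7,141.7,.097); print('head',hd,'ring',rg)
for z in(.08,.06):
    m=at(s,251.3,25,z); d=m-rg; print('motor',m,np.degrees(np.arctan2(d[1],d[0])))
# head axis along rib fins: left and right rib ends at same fin: crop (128,115),(445,115) & (125,40),(443,42)
for a,b in [((128,125),(445,125)),((125,65),(445,65))]:
    p=at(s,180+a[0]/4,a[1]/4,.06);q=at(s,180+b[0]/4,b[1]/4,.06); print('fin perp yaw',np.degrees(np.arctan2((p-q)[1],(p-q)[0]))-90)
p=at(s,180+57/4,80/4,.03);q=at(s,180+57/4,235/4,.03);print('left edge yaw',np.degrees(np.arctan2((p-q)[1],(p-q)[0])))
p=at(s,180+540/4,70/4,.03);q=at(s,180+540/4,230/4,.03);print('right edge yaw',np.degrees(np.arctan2((p-q)[1],(p-q)[0])))
clip(s,.17)
E
```

```text
[0.5052 0.0287 0.1635] 0.039266466415252194
[185 187 187 187 186 169 170 170 170 171 156 157 157 157 158 157 158 157
 157 156 157 157 157 156 156 155 163 171 171 171 172 170 188 188 189 187
 187 187 188]
8 [127 129 129  79  31  31  25  26  28  70 101 100 101] [ 75  18  24  27  25  25  90 107 120 128 119 107  79 117 117]
14 [127 127 125 145 118  67  39  50  94  80 102  98  99] [94 65 36 40 32 43 42 39 35 36 34 33 34 29 82]
20 [126 147 146 151  64  71  40  52  89  87 100  99 101] [91 74 39 38 37 48 49 49 48 48 47 46 46 45 42]
26 [144 144 149 153  57  74  43  50  94  97 103  99 106] [91 73 44 38 39 51 49 52 52 50 49 49 48 48 45]
32 [143 152 153 135  63  83  41  47  80  99  96  94 101] [94 74 44 44 39 51 52 51 50 52 49 50 51 50 46]
38 [ 76  73  75  78  69  84  49  43  75  98 103 102  79] [92 68 45 54 42 53 54 55 53 53 52 51 50 50 48]
head [0.5504178  0.01698801 0.121     ] ring [0.55017809 0.01692523 0.097     ]
motor [ 0.63674384 -0.00369368  0.08      ] -13.397524363196238
motor [ 0.6416849  -0.00493627  0.06      ] -13.43644167218916
fin perp yaw -14.017610722972151
fin perp yaw -14.042504946329473
left edge yaw -13.684366417564988
right edge yaw -14.483350185473702
clip px 2092 214 289 206 279 cost 0.28 mid [506.7  28.7] yaw -14.0
```

```bash
python3 - <<'E'
from h import *
go([.5053,.0281,.1015],np.radians(-14))
E
python3 -m pendant '[[1,[0,0.7,30],[0,0,0]],[1,[0,0,20],[0,0,0]],[1,[0,0,9],[0,0,0]],[1,[0,0,0],[0,0,0]],[1,[0,0,0],[0,0,0]]]'
```

```text
shift mm [ 0.1 -0.8 62.2]
turn deg [ 0.1  0.1 -0.2]
clock: 6.12
tool_pos: [0.5061, 0.0275, 0.1058]
eef_rot: [0.992, -0.122, 0.001, 0.0]
contact_force: [0.5, 0.1, -0.9]
opening: 0.363
finger_force: 15.0
```

```bash
python3 -m pendant '[[1,[0,-0.6,3.5],[0,0,0]],[1,[0,0,0],[0,0,0]]]'; python3 -m pendant '[[1,[0,0,1],[0,0,0]],[1,[0,0,0],[0,0,0]]]'; python3 -m pendant '[[1,[0,0,1],[0,0,0]],[1,[0,0,0],[0,0,0]]]'
```

```text
clock: 6.38
tool_pos: [0.506, 0.0288, 0.1019]
eef_rot: [0.993, -0.122, 0.0, -0.0]
contact_force: [0.0, -0.2, -0.7]
opening: 0.364
finger_force: 15.0
clock: 6.62
tool_pos: [0.5059, 0.0287, 0.1007]
eef_rot: [0.993, -0.122, -0.0, 0.0]
contact_force: [0.9, -0.4, -0.5]
opening: 0.364
finger_force: 15.0
clock: 6.88
tool_pos: [0.506, 0.0286, 0.1003]
eef_rot: [0.993, -0.122, 0.0, -0.0]
contact_force: [-0.3, 1.1, 5.2]
opening: 0.369
finger_force: 15.0
```

```bash
python3 -m pendant '[[0.1,[0,0,0],[0,0,0]],[-0.3,[0,0,0],[0,0,0]],[-0.3,[0,0,0],[0,0,0]],[-0.3,[0,0,-15],[0,0,0]],[-0.3,[0,0,-25],[0,0,0]],[1,[-20,0,0],[0,0,0]],[1,[-20,0,0],[0,0,0]],[1,[0,0,0],[0,0,0]]]'
python3 -m pendant '[[1,[0,0,0],[0,0,0]],[1,[0,0,0],[0,0,0]],[1,[0,0,0],[0,0,0]]]'
python3 - <<'E'
from h import *
s=snap('wrist'); save(s,'w4.png'); clip(s,.104); print(s['st']['tool_pos'],s['st']['opening'],s['st']['contact_force'])
E
```

```text
clock: 7.88
tool_pos: [0.4661, 0.0386, 0.1405]
eef_rot: [0.993, -0.121, -0.0, -0.0]
contact_force: [0.6, 0.5, 0.5]
opening: 0.332
finger_force: 0.0
clock: 8.25
tool_pos: [0.4677, 0.0381, 0.1397]
eef_rot: [0.993, -0.122, 0.0, 0.0]
contact_force: [0.1, 0.1, -0.2]
opening: 0.009
finger_force: 0.0
clip px 1620 219 283 122 190 cost 0.28 mid [506.5  28.8] yaw -14.0
[0.46765232 0.03812163 0.13965999] 0.009175915092039747 [ 0.14119671  0.07455372 -0.18660481]
```

View pics/w4.png

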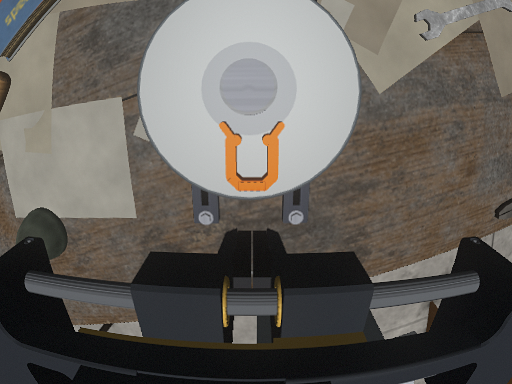

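The clip lies flat on the face at (251,160) with its mouth towards the head. The ring is centred at about (249.5,88). Now I check the sideways offsets and set up the push.

```bash
python3 - <<'E'
from h import *
s=snap('wrist'); im=s['img']; g=cv2.cvtColor(im,cv2.COLOR_RGB2GRAY).astype(int)
p,y=clip(s,.104)
def cr(row,lo,hi,thr,sel): pass
for v in (84,90): print(v,[int(i) for i in range(195,305) if abs(g[v,i+1]-g[v,i-1])>9])
E
```

```text
clip px 1609 219 283 122 189 cost 0.29 mid [506.3  28.8] yaw -13.8
84 [201, 202, 219, 220, 276, 277, 278, 295, 296]
90 [200, 201, 219, 220, 276, 277, 296, 297]
```

```bash
python3 - <<'E'
from h import *
from scipy.optimize import least_squares
s=snap('wrist'); p,y=clip(s,.104)
g=cv2.GaussianBlur(cv2.cvtColor(s['img'],cv2.COLOR_RGB2GRAY),(3,3),0)
c=cv2.HoughCircles(g,cv2.HOUGH_GRADIENT,1.5,5,param1=40,param2=25,minRadius=24,maxRadius=52)
ax=np.array([np.cos(y),np.sin(y)]);n=np.array([-ax[1],ax[0]])
for u,v,rad in c[0][:6]:
    z=.121 if rad<36 else .097
    w=at(s,u,v,z)[:2]; print((u,v,rad),w.round(4),'ahead/left of clip mm',((w-p)@ax*1000).round(1),((w-p)@n*1000).round(1))
t=np.array(s['st']['tool_pos'])[:2]; print('tcp',((t-p)@ax*1000).round(1),((t-p)@n*1000).round(1)); go([*(p-ax*.033),.102],y)
E
```

```text
clip px 1630 219 283 122 189 cost 0.28 mid [506.8  28.7] yaw -13.9
(np.float32(455.25), np.float32(131.25), np.float32(49.5)) [ 0.4925 -0.1251] ahead/left of clip mm 23.1 -152.8
(np.float32(450.75), np.float32(195.75), np.float32(51.15)) [ 0.4419 -0.1176] ahead/left of clip mm -27.9 -157.7
(np.float32(446.25), np.float32(137.25), np.float32(51.15)) [ 0.4895 -0.1156] ahead/left of clip mm 17.9 -144.3
(np.float32(450.75), np.float32(155.25), np.float32(49.5)) [ 0.4749 -0.1188] ahead/left of clip mm 4.5 -150.9
(np.float32(438.75), np.float32(146.25), np.float32(51.15)) [ 0.4841 -0.1076] ahead/left of clip mm 10.7 -137.9
(np.float32(452.25), np.float32(141.75), np.float32(49.5)) [ 0.485  -0.1212] ahead/left of clip mm 14.9 -150.8
tcp -40.6 -0.3
shift mm [ 7.7 -0.4 37.6]
turn deg [ 0.  -0.  -0.1]
```

```bash
python3 - <<'E'
from h import *
s=snap('wrist'); p,y=clip(s,.104)
y=np.radians(-14); ax=np.array([np.cos(y),np.sin(y)]);n=np.array([-ax[1],ax[0]])
for u,v,z in [(248.7,88,.097),(248.3,87,.121)]:
    w=at(s,u,v,z)[:2]; print(w.round(4),'ahead/left',((w-p)@ax*1000).round(1),((w-p)@n*1000).round(1))
print(s['st']['tool_pos'],np.abs(s['st']['qd']).max(),R.from_quat(s['st']['eef_rot']).as_matrix().round(3))
E
```

```text
clip px 1641 219 283 121 189 cost 0.29 mid [506.7  28.7] yaw -13.9
[0.5495 0.0199] ahead/left 43.7 1.8
[0.5491 0.02  ] ahead/left 43.3 1.8
[0.46723673 0.0381867  0.13961743] 0.0023777957339986004 [[ 0.97  -0.242  0.   ]
 [-0.242 -0.97  -0.   ]
 [ 0.     0.    -1.   ]]
```

The groove is at about (0.549,0.020), so the clip sits 1.8 mm to its right. I'll regrip gently to centre it.

```bash
python3 -m pendant '[[-0.4,[19,-2.1,0],[0,0,0]],[-0.4,[20,0,0],[0,0,0]],[-0.4,[0,0,0],[0,0,0]],[-0.4,[0,0,20],[0,0,0]],[-0.4,[0,0,18],[0,0,0]],[1,[0,0,0],[0,0,0]],[1,[0,0,0],[0,0,0]],[1,[0,0,0],[0,0,0]]]' 8
python3 -m pendant '[[1,[0,0,0],[0,0,0]],[0.1,[0,0,0],[0,0,0]],[-0.3,[0,0,0],[0,0,0]],[-0.3,[0,0,-18],[0,0,0]],[-0.3,[0,0,-20],[0,0,0]],[1,[-20,0,0],[0,0,0]],[1,[-21,0,0],[0,0,0]],[1,[0,0,0],[0,0,0]]]'
python3 -m pendant '[[1,[0,0,0],[0,0,0]],[1,[0,0,0],[0,0,0]],[1,[0,0,0],[0,0,0]]]'
python3 - <<'E'
from h import *
s=snap('wrist'); save(s,'w5.png'); p,y=clip(s,.104)
g=cv2.cvtColor(s['img'],cv2.COLOR_RGB2GRAY).astype(int)
for v in (84,90): print(v,[int(i) for i in range(195,305) if abs(g[v,i+1]-g[v,i-1])>9])
a=np.radians(-14);ax=np.array([np.cos(a),np.sin(a)]);n=np.array([-ax[1],ax[0]]);d=np.array([.5493,.0199])-p
print('groove ahead,left',d@ax,d@n); go([*(p-ax*.033),.102],a)
E
```

```text
clock: 9.45
tool_pos: [0.5056, 0.031, 0.1024]
eef_rot: [0.993, -0.122, 0.0, -0.0]
contact_force: [0.3, -0.4, -0.4]
opening: 0.363
finger_force: 8.0
clock: 10.45
tool_pos: [0.4643, 0.0411, 0.1398]
eef_rot: [0.993, -0.121, -0.001, 0.0]
contact_force: [1.1, -0.0, 0.5]
opening: 0.333
finger_force: 0.0
clock: 10.82
tool_pos: [0.4663, 0.0407, 0.1396]
eef_rot: [0.993, -0.122, 0.0, 0.0]
contact_force: [0.4, 0.1, 0.1]
opening: 0.009
finger_force: 0.0
clip px 1637 219 283 117 186 cost 0.29 mid [507.6  30.7] yaw -13.8
84 [204, 205, 222, 223, 280, 281, 282, 299, 300]
90 [204, 205, 223, 224, 279, 280, 281, 299, 300]
groove ahead,left 0.04304344322173408 -0.0003972481686211858
shift mm [ 9.7 -0.4 37.6]
turn deg [ 0. -0. -0.]
```

```bash
python3 -m pendant '[[1,[0,0,20],[0,0,0]],[1,[0,0,15],[0,0,0]],[1,[0,0,4.5],[0,0,0]],[1,[4,0,0],[0,0,0]],[1,[4,0,0],[0,0,0]],[1,[0,0,0],[0,0,0]]]'
python3 -m pendant '[[1,[2,0,0],[0,0,0]],[1,[2,0,0],[0,0,0]],[1,[2,0,0],[0,0,0]],[1,[2,0,0],[0,0,0]],[1,[2,0,0],[0,0,0]]]'
python3 - <<'E'
from h import *
s=snap('wrist'); p,y=clip(s,.104);t=np.array(s['st']['tool_pos']); print(t.round(4),s['st']['contact_force']); a=np.radians(-14);ax=np.array([np.cos(a),np.sin(a)])
print('tcp rel clip',(t[:2]-p)@ax,(t[:2]-p)@[-ax[1],ax[0]])
E
```

```text
clock: 11.62
tool_pos: [0.4744, 0.0388, 0.1007]
eef_rot: [0.993, -0.122, 0.001, -0.0]
contact_force: [-0.0, -0.1, 0.3]
opening: 0.005
finger_force: 0.0
clock: 12.25
tool_pos: [0.4832, 0.0364, 0.1002]
eef_rot: [0.993, -0.122, -0.0, 0.0]
contact_force: [-0.1, -0.5, 0.5]
opening: 0.006
finger_force: 0.1
clip px 2502 212 292 149 233 cost 0.24 mid [511.2  29.5] yaw -12.9
[0.4832 0.0364 0.1002] [-0.11409899 -0.48270373  0.51435739]
tcp rel clip -0.02887488489279256 -5.7880562466776884e-05
```

```bash
python3 -m pendant '[[1,[2,0,0.3],[0,0,0]],[1,[2,0,0.2],[0,0,0]],[1,[2,0,0],[0,0,0]],[1,[2,0,0],[0,0,0]],[1,[1,0,0],[0,0,0]]]'; python3 -m pendant '[[1,[1,0,0],[0,0,0]],[1,[1,0,0],[0,0,0]],[1,[1,0,0],[0,0,0]]]'; python3 -m pendant '[[1,[1,0,0],[0,0,0]],[1,[1,0,0],[0,0,0]],[1,[1,0,0],[0,0,0]]]'
```

```text
clock: 12.92
tool_pos: [0.492, 0.0343, 0.0997]
eef_rot: [0.993, -0.122, 0.0, 0.0]
contact_force: [-0.4, 0.5, -0.3]
opening: 0.007
finger_force: 0.1
clock: 13.3
tool_pos: [0.4948, 0.0336, 0.0997]
eef_rot: [0.993, -0.122, -0.0, 0.0]
contact_force: [0.5, -0.5, 0.5]
opening: 0.005
finger_force: 0.1
clock: 13.68
tool_pos: [0.4977, 0.0328, 0.0997]
eef_rot: [0.993, -0.122, 0.0, 0.0]
contact_force: [-0.2, 0.0, -0.6]
opening: 0.005
finger_force: 0.1
```

```bash
for i in 1; do :; done; python3 -m pendant '[[1,[1,0,0],[0,0,0]],[1,[1,0,0],[0,0,0]],[1,[1,0,0],[0,0,0]]]'; python3 -m pendant '[[1,[1,0,0],[0,0,0]],[1,[1,0,0],[0,0,0]],[1,[1,0,0],[0,0,0]]]'
python3 - <<'E'
from h import *
s=snap('wrist'); save(s,'w6.png'); p,y=clip(s,.104);t=np.array(s['st']['tool_pos']); print(t.round(4),np.round(s['st']['contact_force'],1))
E
```

```text
clock: 14.05
tool_pos: [0.4992, 0.0323, 0.0995]
eef_rot: [0.993, -0.122, -0.001, 0.0]
contact_force: [-3.7, 0.9, 2.1]
opening: 0.009
finger_force: 2.0
clock: 14.42
tool_pos: [0.5031, 0.0314, 0.0996]
eef_rot: [0.993, -0.122, -0.0, 0.0]
contact_force: [-4.3, 1.5, 0.8]
opening: 0.002
finger_force: 2.1
clip px 1679 218 285 172 233 cost 1.27 mid [529.   25.2] yaw -15.6
[0.5031 0.0314 0.0996] [-4.3  1.5  0.8]
```

View pics/w6.png

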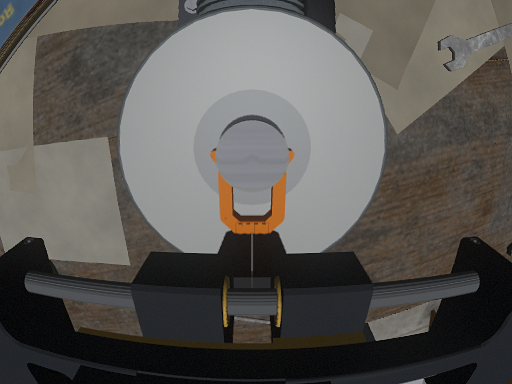

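The clip straddles the neck symmetrically at (252,185), and at about 4 N the drive is sliding along. I keep pushing and watch the force.

```bash
python3 -m pendant '[[1,[1.5,0,0],[0,0,0]],[1,[1.5,0,0],[0,0,0]],[1,[1.5,0,0],[0,0,0]],[1,[1.5,0,0],[0,0,0]]]'; python3 -m pendant '[[1,[1.5,0,0],[0,0,0]],[1,[1.5,0,0],[0,0,0]],[1,[1.5,0,0],[0,0,0]]]'
```

```text
clock: 14.98
tool_pos: [0.5073, 0.0303, 0.0995]
eef_rot: [0.993, -0.122, -0.002, 0.0]
contact_force: [-9.0, 2.2, 3.5]
opening: 0.007
finger_force: 4.2
clock: 15.35
tool_pos: [0.5103, 0.0294, 0.0994]
eef_rot: [0.993, -0.121, -0.004, 0.0]
contact_force: [-8.8, 2.5, 4.7]
opening: 0.006
finger_force: 4.7
```

```bash
python3 -m pendant '[[1,[1.5,0,0],[0,0,0]],[1,[1.5,0,0],[0,0,0]],[1,[1.5,0,0],[0,0,0]],[1,[1.5,0,0],[0,0,0]]]'
```

```text
clock: 15.85
tool_pos: [0.5178, 0.0277, 0.0995]
eef_rot: [0.993, -0.122, -0.002, 0.0]
contact_force: [-7.0, 1.5, 1.7]
opening: 0.004
finger_force: 3.7
```

```bash
cat >> h.py <<'E'
def spin(s):
    # far edge of ring (grey 170 on 187) along the tool's column, z=.097 ; calibrate by ring radius
    g=cv2.GaussianBlur(cv2.cvtColor(s['img'],cv2.COLOR_RGB2GRAY),(5,5),0).astype(int)
    t=np.array(s['st']['tool_pos']); a=np.radians(-14); ax=np.array([np.cos(a),np.sin(a)]); out=[]
    for u in (246,252,258):
        d=g[4:200,u]-g[0:196,u]; ed=[(v+2,int(d[v])) for v in range(1,195) if abs(d[v])>8 and abs(d[v])==max(abs(d[max(0,v-4):v+5]))]
        out.append([(v,x,round(float((at(s,u,v,.097)[:2]-t[:2])@ax*1000),1)) for v,x in ed])
    return out
E
python3 - <<'E'
from h import *
s=snap('wrist'); save(s,'w7.png'); st=s['st']; print(np.round(st['tool_pos'],4),np.round(st['contact_force'],1))
for o in spin(s): print(o)
im=cv2.imread('pics/w6.png')[:,:,::-1]; print('w6')
s['img']=np.ascontiguousarray(im); s['st']=dict(st); s['st']['tool_pos']=np.array([.5031,.0314,.0996])
for o in spin(s): print(o)
E
```

```text
[0.5178 0.0277 0.0995] [-7.   1.5  1.7]
[(11, 33, 122.3), (16, -31, 119.6), (31, 77, 111.7), (114, -16, 69.7), (140, -73, 56.6), (149, 69, 52.0)]
[(11, 34, 122.3), (16, -31, 119.6), (31, 80, 111.7), (114, -15, 69.7), (139, -75, 57.1), (149, 70, 52.0)]
[(11, 38, 122.3), (16, -31, 119.6), (31, 75, 111.7), (114, -16, 69.7), (140, -76, 56.6), (149, 68, 52.0)]
w6
[(8, 80, 124.0), (89, -16, 82.2), (115, -78, 69.2), (191, 9, 29.8)]
[(8, 85, 124.0), (89, -16, 82.2), (114, -75, 69.7), (115, -75, 69.2), (120, 63, 66.7), (191, 9, 29.8), (192, 9, 29.2)]
[(8, 79, 124.0), (9, 79, 123.5), (89, -15, 82.2), (90, -15, 81.7), (115, -79, 69.2), (121, 62, 66.2), (191, 9, 29.8)]
```

The drive is firm and the clip has moved 12.5 mm onto the neck. About 3 mm of pushing should remain before it jumps, so I use small steps.

```bash
python3 -m pendant '[[1,[1,0,0],[0,0,0]],[1,[0.5,0,0],[0,0,0]]]'; python3 -m pendant '[[1,[1,0,0],[0,0,0]],[1,[0.5,0,0],[0,0,0]]]'
python3 - <<'E'
from h import *
s=snap('wrist'); print(np.round(s['st']['tool_pos'],4),np.round(s['st']['contact_force'],1),spin(s)[1][2:]); clip(s,.104)
E
```

```text
clock: 16.15
tool_pos: [0.521, 0.027, 0.0997]
eef_rot: [0.993, -0.122, 0.0, 0.0]
contact_force: [-3.1, 1.2, -0.3]
opening: 0.002
finger_force: 1.4
clock: 16.4
tool_pos: [0.5247, 0.0263, 0.1001]
eef_rot: [0.993, -0.122, 0.002, -0.0]
contact_force: [0.5, 0.9, 0.1]
opening: 0.01
finger_force: 0.0
[0.5247 0.0263 0.1001] [0.5 0.9 0.1] [(24, 25, 115.8), (29, -27, 113.1), (45, 81, 104.7), (127, -15, 63.1), (128, -15, 62.6), (153, -75, 49.8), (164, 69, 44.1)]
clip px 375 267 293 143 183 cost 4.67 mid [582.7   6.4] yaw 146.5
```

The force dropped to zero, so it snapped. I back off, rise and check.

```bash
python3 -m pendant '[[1,[-8,0,0],[0,0,0]],[1,[-12,0,0],[0,0,0]],[1,[-15,0,-5],[0,0,0]],[1,[0,0,-30],[0,0,0]],[1,[0,0,-25],[0,0,0]],[1,[0,0,0],[0,0,0]],[1,[0,0,0],[0,0,0]],[1,[0,0,0],[0,0,0]]]'
python3 - <<'E'
from h import *
s=snap('wrist'); print(np.round(s['st']['tool_pos'],4),np.round(s['st']['contact_force'],1))
o=spin(s)[1]; print(o)
im=s['img']; save(s,'w8.png',(130,40,380,230),3.1)
E
```

```text
clock: 17.45
tool_pos: [0.4876, 0.0352, 0.1588]
eef_rot: [0.993, -0.122, -0.001, 0.0]
contact_force: [0.7, -0.7, 0.6]
opening: 0.004
finger_force: 0.0
[0.4876 0.0352 0.1588] [ 0.7 -0.7  0.6]
[(8, 100, 142.8), (65, -17, 101.0), (83, -21, 88.4), (84, -21, 87.7), (139, 34, 49.1), (150, 18, 41.2)]
```

View pics/w8.png

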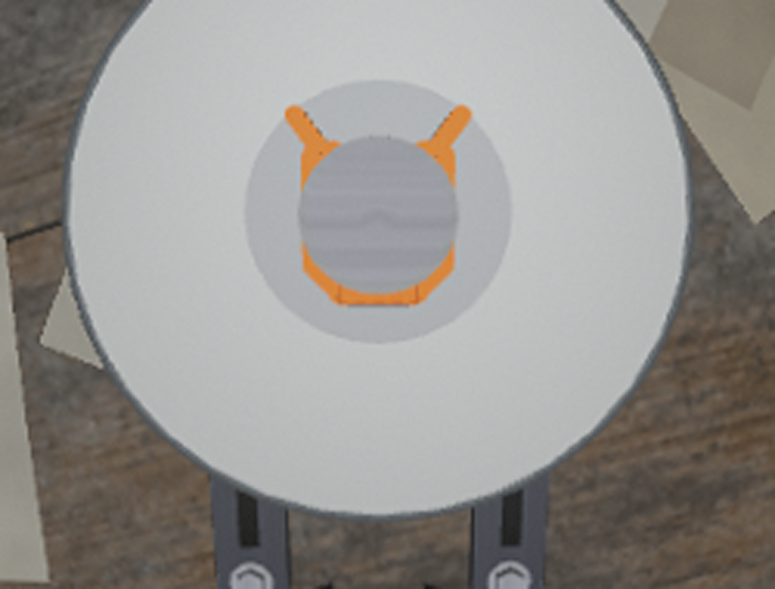

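The clip's tips are at v≈107 and its back at v≈305 in the crop. That puts its bore centre at v≈212, on the ring centre at 211, and the arms are back to 33 mm wide. It is fully home and the robot touches nothing, so I hand the job in.

```bash
python3 -c "
from plant import r
print(r.finish_job())"
```

```text
the job is handed in; nothing more can be done
None
```

The clip is snapped fully home on the spindle, pushed at no more than about 9–10 N on any reading. The oil can, spanner and screwdriver were left alone, and the job was handed in at about 17.5 s of the 51 s allowed.

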